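# Check a sprung gate's gap with a taper gauge

### The arm

A 6-joint arm with a two-finger parallel gripper is mounted at the origin on a cart in front of the work surface, level with it; the furniture and walls round the work are solid. World frame = base frame: x ahead of the robot, y to its left, z up, the work surface at z = 0. Lengths are in mm, angles in rad, forces in N, time in s.
With the tool pointing down it reaches from about 275 to 750 mm from the base axis. Payload 10.2 kg.
Tool frame: the origin (TCP) lies midway between the tips of the shut fingers; the grasp point (between the pads) lies 19 mm behind it; z points along the fingers, y is the direction in which the jaws open and shut (so a half turn about z gives the same grasp; the last joint's range is limited). The gripper opens to 85 mm and grips with 20 to 120 N. Pads are 22 mm wide; open, the fingers measure 114 mm over their backs; the gripper's body (76 mm by 85 mm) begins 54 mm behind the grasp point. The pads swing forward as they close: fully open they stand 13 mm farther back than shut.
Start: joints at [-1.362, 0.313, 1.498, -0, 1.331, -0.223], TCP at [219.704, -476.824, 231.294] pointing down, gripper open.
Joint ranges: [-2.94, 2.94], [-0.97, 2.17], [0.19, 2.56], [-1.23, 4.37], [0.02, 3.11], [-2.88, 2.88]. Speed limits (rad/s): [2.39, 2.39, 3.01, 3.14, 3.14, 3.14].

### API

Orientations are given as a unit quaternion [w, x, y, z].
In Python, from rig import sense, optics, ctrl gives the robot as it stands.
- The arm moves only by the tool play_rows, never from a script. Its argument "plan" is a list of rows, each a list of 7 numbers: the shift along the world's x, y, z in mm, then the turn, a rotation vector about the world's x, y, z in rad, then the opening, from -1 (shut) to 1 (fully open), so that 0 is half open. A call has 1 to 5 rows; each row shifts and turns the pose as measured when the row begins; what a row does not reach is not made up. A row lasts 1/12 s, in which the tool goes at most 41.7 mm and 7.16 degrees, less where a joint would pass 70% of its speed; a pose out of reach is approached as far as the arm can. A call is refused whole if a number of a shift passes 41.7 or a number of a turn 0.125, either way. A call with a gripper value outside its range is refused whole. The fingers move at their own pace and stop on an object; "grip_force" is the grip in N (left out, the last holds). Time passes only in rows, so rows that do not move let the fingers close. It gives the time, the measured TCP pose, the force and the opening at its end, in the units of the state.
- sense(): the state, without advancing time (a new reading comes with each control period).
- optics.capture(name): name is "side" or "top"; returns a dict with "img" (400x640x3 uint8, blue, green, red), "fx", "fy", "cx", "cy" (pixels), "world_to_cam" (4x4, takes a point from world to camera coordinates). Camera axes: x right, y up, looking along -z (the intrinsics and any distortion apply to the point x, -y, -z); pixel columns grow to the right and rows downward; lengths in mm; the calibration is good to about 2 mm. A picture is of the moment at which its call begins. There is no depth.
- ctrl.finish_job(): hands the job in, once; it reports no verdict.
The state is a dict: "time_s": time; "joints": joint angles; "dq": joint speeds; "tau": joint torques, N m; "eef_pos": TCP position; "ee_rot": TCP orientation; "force": force on the tool from outside, world axes, zero at the start; "wrist_torque": the same for the moment, N m; "grip_width": opening from 0.0 (shut) to 1.0 (fully open).
Only numpy, scipy, OpenCV 4.12 (cv2) and the standard library are available. Lean on these libraries where they do the work, as an engineer would, in place of code of your own. Each camera call takes 0.05 s, during which the arm holds its last target. There are 200 camera calls.

### The job

Take the taper gauge with the blue handle out of its holder and slide its blade, upright and square, down into the gap between the two spring-loaded steel lips of the gate until it drags snugly on both lips, stopping before it forces them more than slightly (about a millimetre) apart. Finish while still holding the gauge steady at that depth, without letting go, so that it can be read. Leave the yellow gauge, the two sticker rolls and the tape roll as they are.

Things in the scene. Friction and masses are not known exactly. Their poses are not given: they have to be found in the camera images.
- blue_gauge_grip (a point): centre of the blue handle of the taper gauge, which stands upright in its holder, blade down. Handle 30 (x) x 16 (y) x 50 (z) mm, best gripped across its 16 mm; below it a dark flange 36 x 26 x 6 mm, its underside 31 mm below this point; below that the steel blade, 66 mm long, 20 mm wide along x, wedge-shaped across y: 12.9 mm thick at the flange, evenly down to 3 mm at the tip (0.15 mm per mm), both faces alike. z up, y across the blade's thickness. 0.05 to 0.1 kg
- blue_gauge_tip (a point): centre of the blade's tip, 97 mm below blue_gauge_grip; hidden in the holder at first
- blue_gauge: the blue-handled gauge itself, origin at the blade's tip, axes as for blue_gauge_grip
- yellow_gauge: the like gauge with a yellow handle in its own like holder (top of the handle 131 mm above the work surface), to be left alone; origin at its blade's tip; same sizes. The two gauges may stand either way round
- holder_blue: grey block 56 (x) x 52 (y) x 75 (z) mm, fixed, origin under its centre; the blue gauge's blade hangs in its slot (26 x 17 mm), the flange rests on its top. Lift straight up at least 70 mm to clear it
- gate: the gate's aluminium base plate, 110 (x) x 130 (y) x 12 mm, fixed, origin under its centre; the gap between the lips runs along its x axis, and its width lies along its y axis
- post_left: grey post on the gate's +y side, fixed, with the left lip; origin on the base plate, 12 mm above the work surface, below the lip's inner face. Post 44 x 14 x 83 mm, its top level with the lip's, 20 to 34 mm outward from the lip's face. The posts are set anew each time: gap between the lips 6.5 to 9 mm
- post_right: the same on the gate's -y side
- edge_left (a point): top edge of the left lip's inner face (the face that looks into the gap), half-way along the edge, 95 mm above the work surface. Midpoint of edge_left and edge_right = top centre of the gap; the line between them is the gate's y axis
- edge_right (a point): top edge of the right lip's inner face (the face that looks into the gap), half-way along the edge, 95 mm above the work surface. Midpoint of edge_left and edge_right = top centre of the gap; the line between them is the gate's y axis
- lip_left (a joint): how far the left lip is pushed outward, m, 0 at rest, 0.005 at its stop. Lip: steel plate 50 (along the gap) x 6 x 50 mm tall, its underside 45 mm above the work surface, open below. Its spring presses it home with 2 N and adds 2.5 N for each mm
- lip_right (a joint): the same for the right lip, outward toward -y
- red_roll: white sticker roll with red top, 53 mm across, 29 mm high, loose; origin under its centre
- green_roll: brown sticker roll with green top, 63 mm across, 29 mm high, loose; origin under its centre
- tape: brown tape roll, 92 mm across, 48 mm high, loose; origin under its centre
There are look-alikes about, which are no part of the job. Leave any orange look-alike of the blue_gauge alone.

How it is judged:
By the outcome, as a careful person would: the job done as asked, in the order asked, and still so for the second after the job is handed in, while the arm keeps its last pose, push and grip.
It also fails if it takes over 64 s, if anything falls off the work surface, if the arm or the gripper's body presses on something with over 40 N, if the wrist force passes 120 N, or if a joint passes its speed limit or range.

## Working session

There is one attempt and no reset: what is moved stays moved. The work goes in short steps, Python scripts to look and compute and a tool call to move; the robot and the scene stay as the last step left them, time stands still between calls to the robot, and variables do not carry over. Pictures are saved under pics/ and viewed, about 8 in all and at most 12, crops included, and the job is handed in when it is done.

Besides the shell and the picture viewer there is one more tool, called after "Emit:" by a JSON object that holds its "api" and its "payload". play_rows: Moves the arm, as the interface text tells. Its arguments: {"type":"object","properties":{"plan":{"type":"array"},"grip_force":{"type":"number"}},"required":["plan"]}

```bash
mkdir -p pics
cat > h.py <<'E'
import numpy as np, cv2
from rig import sense, optics, ctrl
def cap(n,f=None):
    c=optics.capture(n)
    if f: cv2.imwrite('pics/'+f,c['img'])
    return c
def proj(c,p):
    q=c['world_to_cam']@np.r_[p,1]; return np.array([c['cx']+c['fx']*q[0]/-q[2], c['cy']-c['fy']*q[1]/-q[2]])
def ray(c,uv):
    T=np.array(c['world_to_cam']); R=T[:3,:3]; o=-R.T@T[:3,3]
    d=R.T@np.array([(uv[0]-c['cx'])/c['fx'],-(uv[1]-c['cy'])/c['fy'],-1]); return o,d/np.linalg.norm(d)
def onz(c,uv,z):
    o,d=ray(c,uv); return o+d*(z-o[2])/d[2]
E
python3 - <<'E'
from h import *
for n in('side','top'):
    c=cap(n,n+'0.png'); print(n,c['fx'],c['fy'],c['cx'],c['cy'],[k for k in c], ray(c,(c['cx'],c['cy'])))
    print(np.round(c['world_to_cam'],3))
print(sense())
E
```

```text
side 508.9984470144777 508.9984470144777 318.70804871644884 200.42602719258184 ['img', 'fx', 'fy', 'cx', 'cy', 'world_to_cam'] (array([-36.02968403, 722.23077233, 700.13194729]), array([ 0.48248283, -0.71468085, -0.50640063]))
[[-8.34000e-01 -5.52000e-01 -1.50000e-02  3.79387e+02]
 [ 2.68000e-01 -4.30000e-01  8.62000e-01 -2.83640e+02]
 [-4.82000e-01  7.15000e-01  5.06000e-01 -8.88095e+02]
 [ 0.00000e+00  0.00000e+00  0.00000e+00  1.00000e+00]]
top 476.88470850173366 476.88470850173366 318.67909351734784 201.87484998228925 ['img', 'fx', 'fy', 'cx', 'cy', 'world_to_cam'] (array([ 348.20177368,  -92.04292805, 1117.98864284]), array([ 0.16842755, -0.01842356, -0.98554185]))
[[ 1.500000e-02 -1.000000e+00  2.100000e-02 -1.209340e+02]
 [ 9.860000e-01  1.800000e-02  1.680000e-01 -5.294380e+02]
 [-1.680000e-01  1.800000e-02  9.860000e-01 -1.041482e+03]
 [ 0.000000e+00  0.000000e+00  0.000000e+00  1.000000e+00]]
{'time_s': 0.1, 'joints': array([-1.36239938e+00,  3.13384599e-01,  1.49831917e+00,  2.77640399e-05,
        1.33101992e+00, -2.23377056e-01]), 'dq': array([ 2.19300587e-04, -5.05401793e-05, -2.46976312e-03,  3.20190402e-04,
        6.66488344e-04, -2.39430995e-04]), 'tau': array([ 2.93177298e-03, -4.12896395e+01, -2.60142839e+01, -1.58274793e-04,
        3.02040113e-03, -1.33791858e-05]), 'eef_pos': array([ 219.66351724, -476.59672202,  230.81293062]), 'ee_rot': array([-5.65400018e-04,  9.76787321e-01,  2.14210664e-01,  1.77183372e-05]), 'force': array([-1.29254904, -0.08113573, -0.52743254]), 'wrist_torque': array([-0.05775753, -0.04042498, -0.00349247]), 'grip_width': 1.0034218352683808}
```

View pics/side0.png

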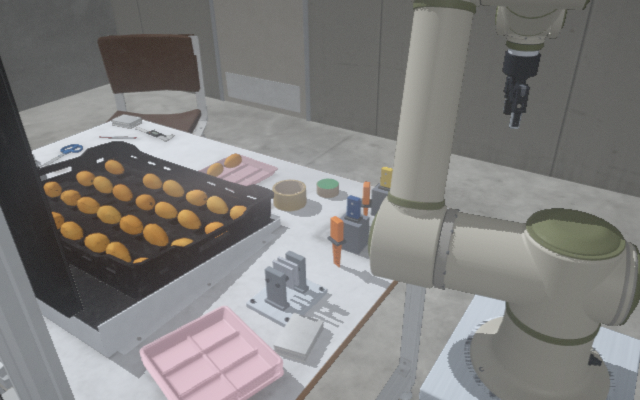

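View pics/top0.png

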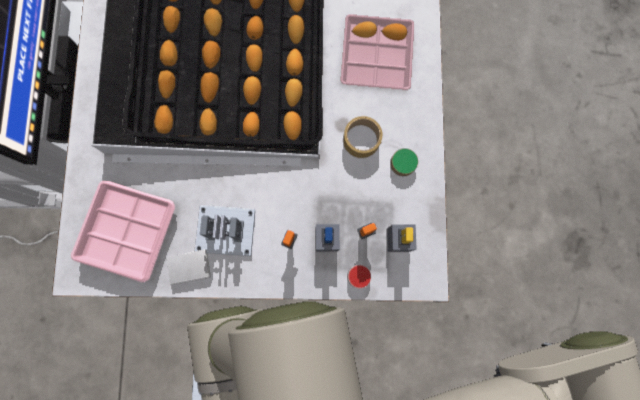

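The side view shows the blue handle at about (354,207), orange look-alikes at (337,230) and (366,190), and the gate at (285,280). In the top view, blue is at (328,235), orange at (288,239) and (368,230), yellow at (405,236), red roll at (360,276) and the gate at (225,232). I'll zoom in on the work and run colour masks.

Run:
```python
from h import *
t=cap('top'); s=cap('side')
a=cv2.resize(t['img'][195:295,185:425],None,fx=3.3,fy=3.3,interpolation=cv2.INTER_CUBIC)
b=cv2.resize(s['img'][160:335,235:400],None,fx=3.3,fy=3.3,interpolation=cv2.INTER_CUBIC)
cv2.imwrite('pics/t1.png',a);cv2.imwrite('pics/s1.png',b)
for n,c,y0 in(('top',t,200),('side',s,150)):
    h=cv2.cvtColor(c['img'],cv2.COLOR_BGR2HSV)
    for nm,lo,hi in(('blue',(100,120,40),(125,255,255)),('orange',(4,150,100),(14,255,255)),('yellow',(20,150,100),(32,255,255))):
        m=cv2.inRange(h,lo,hi)
        k,l,st,ce=cv2.connectedComponentsWithStats(m)
        for i in range(1,k):
            if st[i,4]>25 and st[i,1]>y0-20 and st[i,0]>230: 
                r=cv2.minAreaRect(np.argwhere(l==i)[:,::-1].astype(np.float32))
                print(n,nm,st[i],ce[i].round(1),np.round(r[0],1),np.round(r[1],1),round(r[2],1))
```

```text
top blue [325 228   8  15 107] [328.2 235. ] [328.5 235. ] [14.  7.] 90.0
top orange [361 224  15  12 119] [367.8 229.1] [367.8 229.1] [ 8.  15.7] 63.4
top orange [283 231  11  15 109] [288.3 238. ] [288.3 237.9] [ 8. 14.] 23.2
top yellow [402 228  11  15 138] [407.4 235. ] [407. 235.] [14. 10.] 90.0
```

View pics/t1.png

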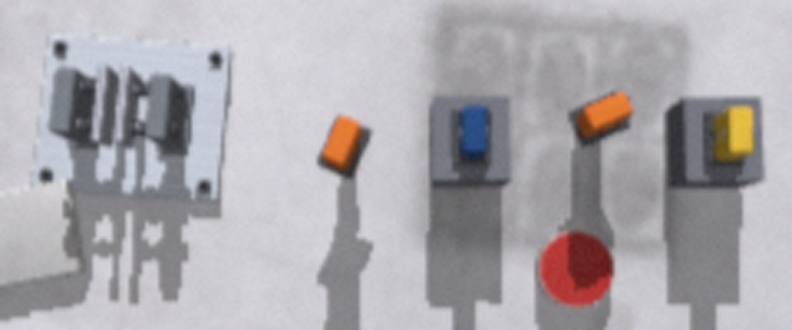

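View pics/s1.png

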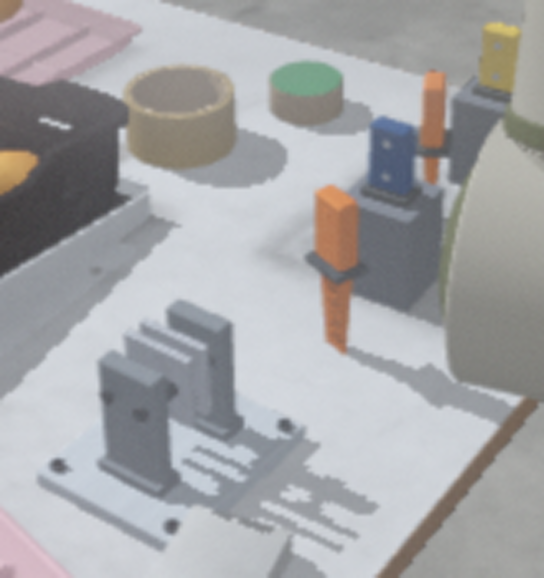

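The zooms show the handle axes: the blue gauge is nearly square to the world axes, and the gate is turned a few degrees. The two lips sit at crop x of about 107 and 128. Next I'll calculate world positions.

Run:
```python
from h import *
from scipy.spatial.transform import Rotation as R
t=cap('top'); s=cap('side')
f=lambda u,v:(185+u/3.3-.35,195+v/3.3-.35)
print('blue top z131',onz(t,(328.2,234.5),131), 'orange',onz(t,(288.3,238),125),onz(t,(367.8,229.1),125))
print('holder top corners z75',[onz(t,f(*p),75).round(1)[:2] for p in((432,97),(511,97),(430,184),(510,184))])
print('bolts z14',[onz(t,f(*p),14).round(1)[:2] for p in((60,48),(215,60),(46,176),(204,187))])
print('plate corners z12',[onz(t,f(*p),12).round(1)[:2] for p in((48,36),(231,48),(220,201))])
def tri(a,b):
    o1,d1=ray(t,a);o2,d2=ray(s,b)
    k=np.linalg.lstsq(np.c_[d1,-d2],o2-o1,rcond=None)[0]; p,q=o1+k[0]*d1,o2+k[1]*d2; return ((p+q)/2).round(1),round(np.linalg.norm(p-q),1)
g=lambda u,v:(235+u/3.3-.35,160+v/3.3-.35)
print('blue top centre tri',tri((328.4,234.2),g(393,126)))
print('blue side proj', [proj(s,(x,y,131)).round(1) for x,y in ((onz(t,(328.2,234.5),131)[:2]),)], g(393,126))
q=sense()['ee_rot'];print(R.from_quat(q,scalar_first=True).as_matrix().round(3))
# gate enlarged
a=cv2.resize(t['img'][200:265,190:260],None,fx=8,fy=8,interpolation=cv2.INTER_CUBIC)
b=cv2.resize(s['img'][245:325,245:330],None,fx=7,fy=7,interpolation=cv2.INTER_CUBIC)
h=max(a.shape[0],b.shape[0]); z=np.zeros((h,a.shape[1]+b.shape[1],3),np.uint8); z[:a.shape[0],:a.shape[1]]=a; z[:b.shape[0],a.shape[1]:]=b
z=cv2.resize(z,None,fx=.69,fy=.69,interpolation=cv2.INTER_AREA);print(z.shape);cv2.imwrite('pics/g2.png',z)
G=cv2.cvtColor(t['img'],6)
for v in(222,225,228,231,234):print(v,G[v,205:246])
```

```text
blue top z131 [ 448.5198455  -131.29027457  131.        ] orange [440.40262176 -48.45866974 125.        ] [ 461.89975926 -214.48211786  125.        ]
holder top corners z75 [array([ 476.8, -105.4]), array([ 477.7, -158.2]), array([ 418.9, -105. ]), array([ 419.8, -157.9])]
bolts z14 [array([514.6, 157.1]), array([508. ,  47.6]), array([424.3, 161.8]), array([418.4,  51.8])]
plate corners z12 [array([523.3, 166.5]), array([517.1,  36.9]), array([409. ,  40.5])]
blue top centre tri (array([ 448.1, -132.3,  130.4]), np.float64(2.4))
blue side proj [array([352.8, 197.7])] (353.7409090909091, 197.8318181818182)
[[ 0.908  0.418 -0.   ]
 [ 0.418 -0.908  0.   ]
 [ 0.    -0.    -1.   ]]
(386, 797, 3)
222 [128 112  82  63  70  57  44  50  80 160 176 145  99  83  79 101 162 176
 122  88  91  90  73  71  84 107 122 127 125 126 118  85  63  60  63  72
 103 121 120 185 204]
225 [125 107  72  61  60  59  58  63  89 161 175 122  86  78  90 137 172 183
 120  83  78  95 170 186 167 133 127 129 130 126 113  76  61  55  58  60
  83 113 114 181 202]
228 [123  96  70  55  59  60  61  72 135 169 181 121  83  81  98 174 177 150
 100  84  84 116 185 198 168 133 126 123 125 126 108  73  58  56  58  62
  72 106 161 194 204]
231 [113  78  69 102  90  72  78  89 161 174 149 103  86  82  99 165 174 122
  85  78  75 106 146 161 139 130 128 130 128 117  89  66  63  60  60  69
 100 110 179 200 203]
234 [ 92  69  60  63  54  56  56  84 160 176 124  84  84  87 133 168 177 115
  83  76  63  79  85  76 117 129 126 125 128 117  80  59  64  57  58  73
 108 113 185 201 204]
```

View pics/g2.png

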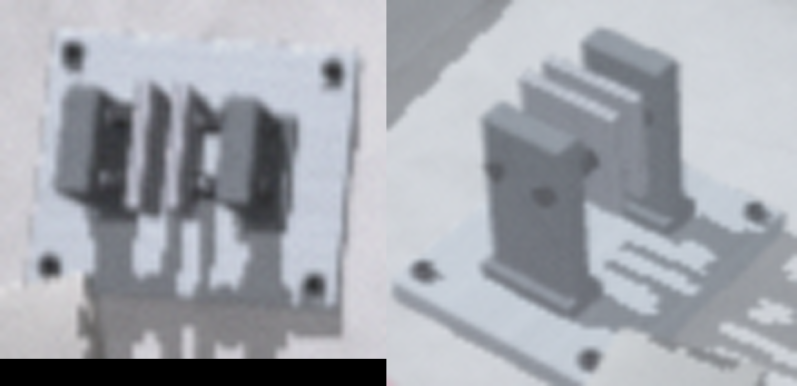

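Blue gauge handle centre is about (448.3, -131.8), with the top at z≈131 (triangulated 130.4, so it agrees) and yaw about -0.01. The gate centre is about (466, 105) with yaw about -0.055. I'll move above the blue gauge now.

Emit:
{"api": "play_rows", "payload": {"plan": [[22,33,0,0,0,-0.11,0],[22,33,0,0,0,-0.11,0],[22,33,0,0,0,-0.11,0],[22,33,0,0,0,-0.11,0],[22,33,0,0,0,0,0]]}}

```text
time_s: 0.72
eef_pos: [327.3, -312.4, 229.7]
ee_rot: [-0.0, 1.0, -0.015, -0.001]
force: [1.4, -0.3, -0.7]
grip_width: 0.501
```

Emit:
{"api": "play_rows", "payload": {"plan": [[22,33,0,0,0,0,0],[22,33,0,0,0,0,0],[22,33,0,0,0,0,0],[20,30,0,0,0,0,0],[15,20,0,0,0,0,0]]}}

```text
time_s: 1.13
eef_pos: [431.9, -153.2, 230.4]
ee_rot: [-0.0, 1.0, -0.016, 0.0]
force: [0.8, -0.3, 0.7]
grip_width: 0.501
```

```bash
cat >> h.py <<'E'
from scipy.spatial.transform import Rotation as Ro
def st():
    s=sense(); M=Ro.from_quat(s['ee_rot'],scalar_first=True).as_matrix()
    # rotvec (world) to make the tool point straight down
    tilt=np.cross(M[:,2],[0,0,-1])
    print(round(s['time_s'],2),'tcp',s['eef_pos'].round(2),'yaw',round(np.arctan2(M[1,0],M[0,0]),4),'tiltfix',tilt.round(4),'F',s['force'].round(2),'T',s['wrist_torque'].round(3),'w',round(s['grip_width'],3)); return s
E
python3 - <<'E'
from h import *
st()
t=cap('top'); G=cv2.cvtColor(t['img'],6).astype(float)
L=[];Rr=[]
for v in range(219,237):
    r=G[v]
    u0=213.5-(v-228)*.23; 
    # peaks: left lip top near u0+.., right lip top
    a=int(np.argmax(r[int(u0)-2:int(u0)+4]))+int(u0)-2
    b=int(np.argmax(r[a+4:a+9]))+a+4
    for u in range(a,a+4):
        if r[u]>=130>r[u+1]: L.append((u+(r[u]-130)/(r[u]-r[u+1]),v));break
    for u in range(b,b-4,-1):
        if r[u]>=130>r[u-1]: Rr.append((u-(r[u]-130)/(r[u]-r[u-1]),v));break
for n,E in(('L',L),('R',Rr)):
    P=np.array([onz(t,p,95)[:2] for p in E]); k=np.polyfit(P[:,0],P[:,1],1); res=P[:,1]-np.polyval(k,P[:,0])
    ok=abs(res)<1.5; k=np.polyfit(P[ok,0],P[ok,1],1)
    print(n,len(P),ok.sum(),'x',P[:,0].min().round(1),P[:,0].max().round(1),'slope',k[0].round(4),'y at 466',np.polyval(k,466).round(2),'rms',res[ok].std().round(2))
E
```

```text
1.13 tcp [ 431.9  -153.15  230.4 ] yaw -0.0317 tiltfix [0.     0.0006 0.    ] F [ 0.77 -0.28  0.68] T [-0.021 -0.037 -0.008] w 0.501
L 18 18 x 444.8 481.6 slope -0.062 y at 466 108.89 rms 0.28
R 18 18 x 445.0 481.7 slope -0.054 y at 466 100.37 rms 0.3
```

Emit:
{"api": "play_rows", "payload": {"plan": [[16.4,21.4,0,0,0,0.02,0],[0,0,-30,0,0,0,0],[0,0,-30,0,0,0,0],[0,0,-15,0,0,0,0],[0,0,0,0,0,0,0]]}}

```text
time_s: 1.6
eef_pos: [452.4, -125.4, 154.1]
ee_rot: [0.001, 1.0, -0.001, 0.003]
force: [0.3, 1.3, 0.2]
grip_width: 0.501
```

Run:
```python
from h import *
st()
t=cap('top'); s=cap('side')
a=cv2.resize(t['img'][200:270,290:370],(400,350),interpolation=cv2.INTER_CUBIC)
b=cv2.resize(s['img'][150:220,315:395],(400,350),interpolation=cv2.INTER_CUBIC)
cv2.imwrite('pics/b3.png',np.hstack([a,b]))
```

```text
1.6 tcp [ 452.43 -125.44  154.08] yaw -0.0019 tiltfix [0.0012 0.0059 0.    ] F [0.29 1.25 0.21] T [0.036 0.051 0.033] w 0.501
```

View pics/b3.png

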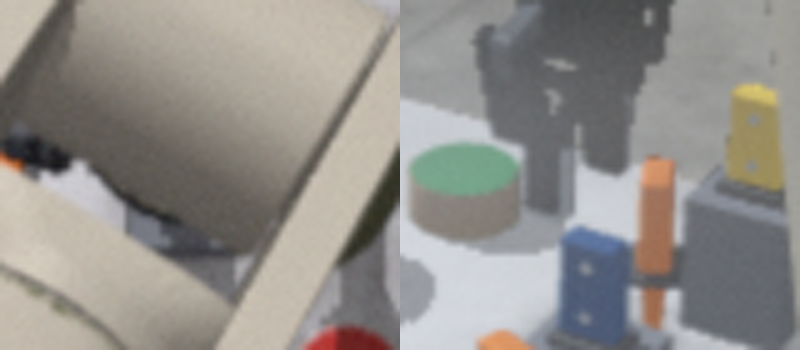

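The top view is blocked by the arm. The side view shows the open fingers above and behind the blue handle, with nothing between them. I'll correct for the overshoot, then descend.

Emit:
{"api": "play_rows", "payload": {"plan": [[-4.1,-6.4,0,0.001,0.005,-0.008,0],[0,0,0,0,0,0,0],[0,0,0,0,0,0,0]]}}

```text
time_s: 1.95
eef_pos: [450.2, -134.6, 160.0]
ee_rot: [0.003, 1.0, -0.006, 0.004]
force: [0.6, 0.1, -0.9]
grip_width: 0.501
```

Emit:
{"api": "play_rows", "payload": {"plan": [[0,0,-15,0,0,0,0],[0,0,-15,0,0,0,0],[0,0,-12,0,0,0,0],[0,0,0,0,0,0,0],[0,0,0,0,0,0,0]]}}

```text
time_s: 2.37
eef_pos: [452.0, -137.1, 121.4]
ee_rot: [0.005, 1.0, -0.007, 0.008]
force: [0.2, 0.5, 0.8]
grip_width: 0.5
```

```bash
python3 -c "
from h import *
st()"
```

```text
2.37 tcp [ 451.98 -137.15  121.4 ] yaw -0.0142 tiltfix [0.0103 0.0169 0.    ] F [0.17 0.47 0.76] T [-0.007 -0.019  0.004] w 0.5
```

Emit:
{"api": "play_rows", "payload": {"plan": [[-3.7,5.3,0,0.01,0.017,0.004,0],[0,0,0,0,0,0,0],[0,0,0,0,0,0,0]]}}

```text
time_s: 2.62
eef_pos: [448.7, -132.0, 123.8]
ee_rot: [0.0, 1.0, -0.005, 0.001]
force: [-0.6, -1.3, 1.0]
grip_width: 0.499
```

```bash
python3 -c "
from h import *
st()"
```

```text
2.62 tcp [ 448.73 -131.97  123.79] yaw -0.0103 tiltfix [0.0009 0.001  0.    ] F [-0.56 -1.32  1.01] T [-0.044 -0.013 -0.018] w 0.499
```

Emit:
{"api": "play_rows", "payload": {"plan": [[0,0,-12,0,0,0,0],[0,0,-10,0,0,0,0],[0,0,-8,0,0,0,0],[0,0,-3,0,0,0,0],[0,0,0,0,0,0,0]]}}

```text
time_s: 3.03
eef_pos: [449.8, -132.3, 91.0]
ee_rot: [0.001, 1.0, -0.005, 0.002]
force: [0.1, 0.7, -0.0]
grip_width: 0.503
```

```bash
python3 -c "
from h import *
st()"
```

```text
3.03 tcp [ 449.79 -132.34   91.02] yaw -0.0097 tiltfix [0.003  0.0046 0.    ] F [ 0.09  0.66 -0.04] T [-0.008 -0.047 -0.05 ] w 0.503
```

Emit:
{"api": "play_rows", "payload": {"plan": [[-1.4,0.5,-2,0.003,0.005,0,0],[0,0,0,0,0,0,0],[0,0,0,0,0,0,-0.5]], "grip_force": 50}}

```text
time_s: 3.28
eef_pos: [448.4, -131.8, 89.2]
ee_rot: [-0.0, 1.0, -0.005, -0.0]
force: [0.5, -0.0, -0.2]
grip_width: 0.374
```

Emit:
{"api": "play_rows", "payload": {"plan": [[0,0,0,0,0,0,-1],[0,0,0,0,0,0,-1],[0,0,0,0,0,0,-1],[0,0,0,0,0,0,-1],[0,0,0,0,0,0,-1]]}}

```text
time_s: 3.7
eef_pos: [448.7, -132.3, 89.9]
ee_rot: [0.0, 1.0, -0.005, 0.0]
force: [-0.1, -0.4, -0.8]
grip_width: 0.179
```

```bash
python3 -c "
from h import *
st()"
```

```text
3.7 tcp [ 448.75 -132.31   89.86] yaw -0.0096 tiltfix [0.0009 0.0003 0.    ] F [-0.13 -0.44 -0.76] T [-0.114 -0.017 -0.005] w 0.179
```

The gripper holds a width of about 15–16 mm, which matches the handle. The tip is at z=9, so TCP = tip + 80.9. Lifting straight up.

Emit:
{"api": "play_rows", "payload": {"plan": [[0,0,10,0,0,0,-1],[0,0,15,0,0,0,-1],[0,0,18,0,0,0,-1],[0,0,18,0,0,0,-1],[0,0,10,0,0,0,-1]]}}

```text
time_s: 4.12
eef_pos: [446.9, -131.0, 161.2]
ee_rot: [-0.002, 1.0, -0.005, -0.003]
force: [1.2, 0.1, -0.2]
grip_width: 0.184
```

```bash
python3 -c "
from h import *
st()"
```

```text
4.12 tcp [ 446.92 -130.99  161.19] yaw -0.0098 tiltfix [-0.0032 -0.0055 -0.    ] F [ 1.16  0.14 -0.23] T [ 0.019  0.039 -0.003] w 0.184
```

Emit:
{"api": "play_rows", "payload": {"plan": [[0,0,18,0,0.005,0,-1],[0,0,25,0,0,0,-1],[0,0,25,0,0,0,-1],[0,0,10,0,0,0,-1],[0,0,0,0,0,0,-1]]}}

```text
time_s: 4.53
eef_pos: [446.5, -130.2, 244.7]
ee_rot: [-0.002, 1.0, -0.005, -0.004]
force: [-0.4, -0.4, -0.9]
grip_width: 0.181
```

Run:
```python
from h import *
st(); s=cap('side'); u=proj(s,(446,-131,190)); print(u)
cv2.imwrite('pics/l4.png',cv2.resize(s['img'][60:260,270:430],None,fx=3,fy=3,interpolation=cv2.INTER_CUBIC))
```

```text
4.53 tcp [ 446.5  -130.21  244.67] yaw -0.0097 tiltfix [-0.0032 -0.009  -0.    ] F [-0.44 -0.44 -0.86] T [ 0.019 -0.003  0.051] w 0.181
[354.27166605 174.44149408]
```

View pics/l4.png

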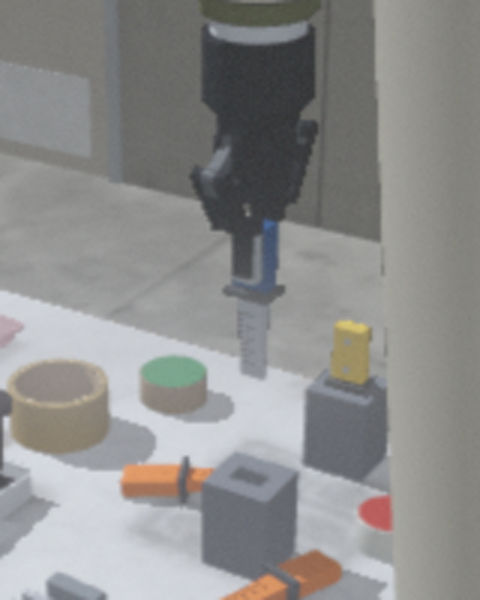

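The blue gauge is held upright, with its blade clear of the holder. Both orange look-alikes now lie on the table. They stood free on 3 mm tips, the fingers stayed over 15 mm from them, and no contact force showed, so they most likely toppled by themselves. Carrying on to the gate.

Emit:
{"api": "play_rows", "payload": {"plan": [[2,22,0,0.003,0.009,-0.012,-1],[2,33,0,0,0,-0.012,-1],[2,35,0,0,0,-0.012,-1],[2,35,0,0,0,-0.012,-1],[2,35,0,0,0,0,-1]]}}

```text
time_s: 5.0
eef_pos: [454.2, 31.0, 237.9]
ee_rot: [-0.004, 0.999, -0.035, -0.013]
force: [1.8, -0.5, 0.2]
grip_width: 0.181
```

Emit:
{"api": "play_rows", "payload": {"plan": [[2,30,0,0,0,0,-1],[2,20,0,0,0,0,-1],[2,8,0,0,0,0,-1],[0,0,0,0,0,0,-1],[0,0,0,0,0,0,-1]]}}

```text
time_s: 5.42
eef_pos: [457.3, 97.1, 232.1]
ee_rot: [-0.005, 0.999, -0.032, -0.018]
force: [0.7, -1.0, -0.8]
grip_width: 0.183
```

```bash
python3 -c "
from h import *
st()"
```

```text
5.42 tcp [457.32  97.08 232.13] yaw -0.0635 tiltfix [-0.011  -0.0361 -0.    ] F [ 0.72 -0.95 -0.79] T [-0.038 -0.028  0.055] w 0.183
```

Emit:
{"api": "play_rows", "payload": {"plan": [[8.7,7.5,-10,-0.011,-0.036,0.005,-1],[0,0,-10,0,0,0,-1],[0,0,-5,0,0,0,-1],[0,0,0,0,0,0,-1]]}}

```text
time_s: 5.75
eef_pos: [465.9, 100.4, 204.4]
ee_rot: [0.001, 1.0, -0.031, -0.001]
force: [0.1, -0.3, -0.1]
grip_width: 0.177
```

```bash
python3 -c "
from h import *
st()"
```

```text
5.75 tcp [465.87 100.44 204.39] yaw -0.0628 tiltfix [ 0.0012 -0.0027  0.    ] F [ 0.1  -0.32 -0.12] T [ 0.041  0.023 -0.043] w 0.177
```

Emit:
{"api": "play_rows", "payload": {"plan": [[0,4.2,-8,0.001,-0.003,0.005,-1],[0,0,-5,0,0,0,-1],[0,0,0,0,0,0,-1],[0,0,0,0,0,0,-1]]}}

```text
time_s: 6.08
eef_pos: [465.6, 102.9, 189.9]
ee_rot: [0.0, 1.0, -0.03, -0.001]
force: [-0.2, 0.2, -0.1]
grip_width: 0.177
```

Run:
```python
from h import *
st(); s=cap('side'); t=cap('top')
u=proj(s,(466,104,95)); print(u)
x,y=int(u[0]),int(u[1])
a=cv2.resize(s['img'][y-60:y+40,x-45:x+45],None,fx=5.5,fy=5.5,interpolation=cv2.INTER_CUBIC)
b=cv2.resize(t['img'][190:290,180:270],None,fx=3.3,fy=3.3,interpolation=cv2.INTER_CUBIC)
z=np.zeros((a.shape[0],a.shape[1]+b.shape[1],3),np.uint8); z[:,:a.shape[1]]=a; z[:b.shape[0],a.shape[1]:]=b
cv2.imwrite('pics/g5.png',z);print(z.shape,x,y)
```

```text
6.08 tcp [465.6  102.91 189.93] yaw -0.0605 tiltfix [-0.     -0.0017 -0.    ] F [-0.18  0.19 -0.08] T [-0.019  0.028 -0.059] w 0.177
[283.76073112 262.76768302]
(550, 792, 3) 283 262
```

View pics/g5.png

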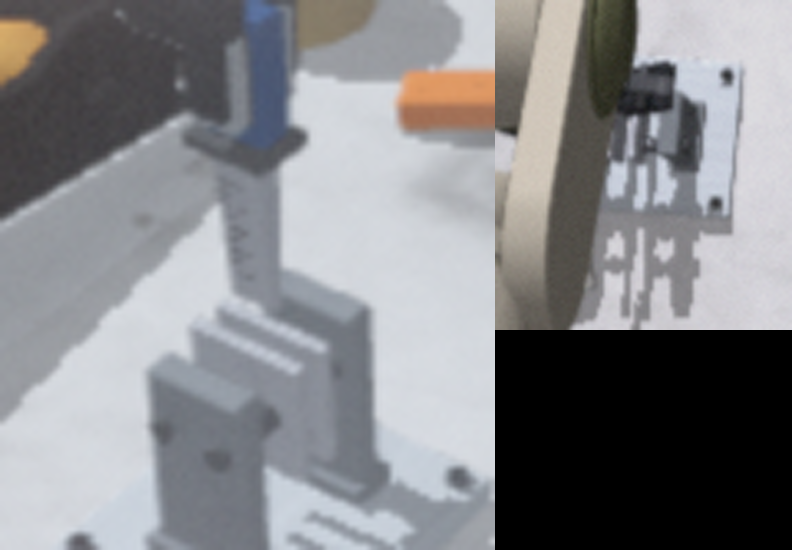

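The side view shows the blade hanging upright over the gap: tip at about crop (258,306), gap centre about (262,335). The offsets are small, so I'll centre it and lower gently while watching forces.

Emit:
{"api": "play_rows", "payload": {"plan": [[0.4,1.7,0,0,-0.001,0.002,-1],[0,0,-3,0,0,0,-1],[0,0,-3,0,0,0,-1],[0,0,0,0,0,0,-1]]}}

```text
time_s: 6.52
eef_pos: [466.6, 104.9, 184.5]
ee_rot: [-0.0, 1.0, -0.029, 0.001]
force: [-0.4, 0.3, -0.0]
grip_width: 0.18
```

```bash
python3 -c "
from h import *
st()"
```

```text
6.52 tcp [466.58 104.9  184.54] yaw -0.0579 tiltfix [0.     0.0019 0.    ] F [-0.37  0.35 -0.03] T [ 0.014 -0.049 -0.036] w 0.18
```

Emit:
{"api": "play_rows", "payload": {"plan": [[0,-0.3,-4,0,0.002,0,-1],[0,0,-3,0,0,0,-1],[0,0,-3,0,0,0,-1],[0,0,0,0,0,0,-1]]}}

```text
time_s: 6.85
eef_pos: [466.5, 104.6, 173.3]
ee_rot: [0.0, 1.0, -0.029, -0.0]
force: [-0.0, -0.6, -1.1]
grip_width: 0.182
```

Emit:
{"api": "play_rows", "payload": {"plan": [[0,0,-3,0,0,0,-1],[0,0,-2,0,0,0,-1],[0,0,0,0,0,0,-1],[0,0,0,0,0,0,-1]]}}

```text
time_s: 7.18
eef_pos: [466.5, 104.5, 167.6]
ee_rot: [0.0, 1.0, -0.029, -0.0]
force: [-0.3, -0.0, 0.5]
grip_width: 0.18
```

```bash
python3 -c "
from h import *
st()"
```

```text
7.18 tcp [466.47 104.52 167.57] yaw -0.0578 tiltfix [ 0.0002 -0.0009  0.    ] F [-0.29 -0.04  0.53] T [-0.028  0.008  0.013] w 0.18
```

Emit:
{"api": "play_rows", "payload": {"plan": [[0,0,-3,0,0,0,-1],[0,0,-3,0,0,0,-1],[0,0,-2,0,0,0,-1],[0,0,0,0,0,0,-1]]}}

```text
time_s: 7.52
eef_pos: [466.8, 104.0, 159.2]
ee_rot: [0.001, 1.0, -0.029, 0.0]
force: [0.9, -1.3, -1.3]
grip_width: 0.181
```

Emit:
{"api": "play_rows", "payload": {"plan": [[0,0,-2,0,0,0,-1],[0,0,-1,0,0,0,-1],[0,0,0,0,0,0,-1],[0,0,0,0,0,0,-1]]}}

```text
time_s: 7.85
eef_pos: [466.9, 103.8, 155.9]
ee_rot: [0.001, 1.0, -0.029, 0.0]
force: [-0.1, -1.7, 0.4]
grip_width: 0.177
```

```bash
python3 -c "
from h import *
st()"
```

```text
7.85 tcp [466.88 103.83 155.88] yaw -0.0576 tiltfix [0.0018 0.0003 0.    ] F [-0.07 -1.73  0.38] T [-0.271  0.006  0.003] w 0.177
```

The left lip touches the blade (Fy -1.7 N, Tx -0.27 N m). I'll step toward -y to find the other lip.

Emit:
{"api": "play_rows", "payload": {"plan": [[0,-0.8,0,0.002,0,0,-1],[0,0,0,0,0,0,-1],[0,0,0,0,0,0,-1]]}}

```text
time_s: 8.1
eef_pos: [466.8, 103.4, 155.8]
ee_rot: [-0.001, 1.0, -0.029, 0.0]
force: [-0.8, 0.6, -0.5]
grip_width: 0.182
```

```bash
python3 -c "
from h import *
st()"
```

```text
8.1 tcp [466.79 103.38 155.8 ] yaw -0.0578 tiltfix [-0.0015  0.0001  0.    ] F [-0.85  0.61 -0.55] T [-0.025  0.002  0.012] w 0.182
```

Emit:
{"api": "play_rows", "payload": {"plan": [[0,-0.8,0,0,0,0,-1],[0,0,0,0,0,0,-1],[0,0,0,0,0,0,-1]]}}

```text
time_s: 8.35
eef_pos: [466.7, 102.7, 155.8]
ee_rot: [-0.001, 1.0, -0.029, -0.0]
force: [0.9, -0.6, -0.9]
grip_width: 0.182
```

```bash
python3 -c "
from h import *
st()"
```

```text
8.35 tcp [466.69 102.73 155.77] yaw -0.0579 tiltfix [-0.002 -0.    -0.   ] F [ 0.85 -0.64 -0.93] T [0.01  0.013 0.014] w 0.182
```

Emit:
{"api": "play_rows", "payload": {"plan": [[0,-0.6,0,-0.002,0,0,-1],[0,0,0,0,0,0,-1],[0,0,0,0,0,0,-1]]}}

```text
time_s: 8.6
eef_pos: [466.7, 102.1, 155.8]
ee_rot: [0.0, 1.0, -0.029, 0.0]
force: [0.3, 0.1, -0.4]
grip_width: 0.181
```

```bash
python3 -c "
from h import *
st()"
```

```text
8.6 tcp [466.7  102.13 155.8 ] yaw -0.0578 tiltfix [0.0001 0.     0.    ] F [ 0.31  0.08 -0.41] T [-0.018 -0.012 -0.041] w 0.181
```

Emit:
{"api": "play_rows", "payload": {"plan": [[0,-0.4,0,0,0,0,-1],[0,0,0,0,0,0,-1],[0,0,0,0,0,0,-1]]}}

```text
time_s: 8.85
eef_pos: [466.7, 101.7, 155.8]
ee_rot: [0.0, 1.0, -0.029, 0.0]
force: [-0.4, -0.2, -1.1]
grip_width: 0.181
```

```bash
python3 -c "
from h import *
st()"
```

```text
8.85 tcp [466.69 101.71 155.8 ] yaw -0.0578 tiltfix [0.0001 0.     0.    ] F [-0.38 -0.18 -1.06] T [-0.012  0.045  0.044] w 0.181
```

Emit:
{"api": "play_rows", "payload": {"plan": [[0,-0.4,0,0,0,0,-1],[0,0,0,0,0,0,-1],[0,0,0,0,0,0,-1]]}}

```text
time_s: 9.1
eef_pos: [466.7, 101.2, 155.8]
ee_rot: [0.0, 1.0, -0.029, -0.0]
force: [0.0, 0.7, -0.5]
grip_width: 0.179
```

```bash
python3 -c "
from h import *
st()"
```

```text
9.1 tcp [466.69 101.24 155.78] yaw -0.0579 tiltfix [ 0. -0.  0.] F [ 0.01  0.73 -0.5 ] T [ 0.037 -0.015  0.046] w 0.179
```

Emit:
{"api": "play_rows", "payload": {"plan": [[0,-0.4,0,0,0,0,-1],[0,0,0,0,0,0,-1],[0,0,0,0,0,0,-1]]}}

```text
time_s: 9.35
eef_pos: [466.7, 101.0, 155.8]
ee_rot: [-0.0, 1.0, -0.029, 0.0]
force: [-0.9, 0.4, -0.6]
grip_width: 0.181
```

```bash
python3 -c "
from h import *
st()"
```

```text
9.35 tcp [466.69 101.04 155.82] yaw -0.058 tiltfix [-0.0006  0.0001  0.    ] F [-0.91  0.42 -0.62] T [ 0.146 -0.048  0.006] w 0.181
```

The right lip touches at y≈101.05 and the left touched at y≈103.75. That puts the centre at 102.4 and the gap at about 8.65 mm, against 8.5 by camera. Contact with both lips is expected at TCP z≈138. I'll centre and descend.

Emit:
{"api": "play_rows", "payload": {"plan": [[0,1.35,0,-0.0006,0,0,-1],[0,0,0,0,0,0,-1],[0,0,-2,0,0,0,-1],[0,0,-1,0,0,0,-1],[0,0,0,0,0,0,-1]]}}

```text
time_s: 9.77
eef_pos: [466.7, 102.4, 152.5]
ee_rot: [0.0, 1.0, -0.029, 0.0]
force: [-0.4, 0.5, -0.8]
grip_width: 0.18
```

```bash
python3 -c "
from h import *
st()"
```

```text
9.77 tcp [466.67 102.41 152.49] yaw -0.0577 tiltfix [0.0006 0.0001 0.    ] F [-0.35  0.47 -0.79] T [0.    0.014 0.005] w 0.18
```

Emit:
{"api": "play_rows", "payload": {"plan": [[0,0,-2,0.0006,0,0,-1],[0,0,-2,0,0,0,-1],[0,0,-1,0,0,0,-1],[0,0,0,0,0,0,-1],[0,0,0,0,0,0,-1]]}}

```text
time_s: 10.18
eef_pos: [466.5, 102.3, 146.6]
ee_rot: [0.0, 1.0, -0.029, -0.0]
force: [0.4, 0.6, -0.8]
grip_width: 0.178
```

```bash
python3 -c "
from h import *
st()"
```

```text
10.18 tcp [466.54 102.34 146.64] yaw -0.0578 tiltfix [ 0.     -0.0005  0.    ] F [ 0.36  0.64 -0.8 ] T [-0.003 -0.    -0.005] w 0.178
```

Emit:
{"api": "play_rows", "payload": {"plan": [[0,0,-2,0,0,0,-1],[0,0,-1,0,0,0,-1],[0,0,0,0,0,0,-1],[0,0,0,0,0,0,-1]]}}

```text
time_s: 10.52
eef_pos: [466.6, 102.3, 143.4]
ee_rot: [0.0, 1.0, -0.029, -0.0]
force: [0.4, -0.5, -0.5]
grip_width: 0.182
```

```bash
python3 -c "
from h import *
st()"
```

```text
10.52 tcp [466.58 102.32 143.37] yaw -0.0578 tiltfix [ 0.0001 -0.0004  0.    ] F [ 0.42 -0.52 -0.52] T [ 0.007 -0.005 -0.034] w 0.182
```

Emit:
{"api": "play_rows", "payload": {"plan": [[0,0.05,-1.5,0,0,0,-1],[0,0,0,0,0,0,-1],[0,0,0,0,0,0,-1]]}}

```text
time_s: 10.77
eef_pos: [466.6, 102.4, 141.8]
ee_rot: [0.0, 1.0, -0.029, -0.0]
force: [-0.9, 0.6, -0.5]
grip_width: 0.18
```

```bash
python3 -c "
from h import *
st()"
```

```text
10.77 tcp [466.64 102.38 141.78] yaw -0.0578 tiltfix [ 0.     -0.0002  0.    ] F [-0.91  0.61 -0.49] T [-0.02  -0.021  0.038] w 0.18
```

Emit:
{"api": "play_rows", "payload": {"plan": [[0,0.05,-1.5,0,0,0,-1],[0,0,0,0,0,0,-1],[0,0,0,0,0,0,-1]]}}

```text
time_s: 11.02
eef_pos: [466.7, 102.3, 140.2]
ee_rot: [0.0, 1.0, -0.029, -0.0]
force: [0.3, -0.5, -0.2]
grip_width: 0.185
```

```bash
python3 -c "
from h import *
st()"
```

```text
11.02 tcp [466.68 102.34 140.19] yaw -0.0577 tiltfix [ 0.0003 -0.0001  0.    ] F [ 0.35 -0.45 -0.23] T [-0.054 -0.022  0.003] w 0.185
```

Emit:
{"api": "play_rows", "payload": {"plan": [[0,-0.2,0,0,0,0,-1],[0,0,0,0,0,0,-1],[0,0,0,0,0,0,-1]]}}

```text
time_s: 11.27
eef_pos: [466.7, 102.3, 140.1]
ee_rot: [-0.0, 1.0, -0.029, -0.0]
force: [-0.4, -0.3, -1.1]
grip_width: 0.184
```

```bash
python3 -c "
from h import *
st()"
```

```text
11.27 tcp [466.66 102.26 140.15] yaw -0.0578 tiltfix [-0.0001 -0.0001 -0.    ] F [-0.4  -0.29 -1.13] T [0.002 0.016 0.031] w 0.184
```

Emit:
{"api": "play_rows", "payload": {"plan": [[0,-0.2,0,0,0,0,-1],[0,0,0,0,0,0,-1],[0,0,0,0,0,0,-1]]}}

```text
time_s: 11.52
eef_pos: [466.7, 102.2, 140.2]
ee_rot: [-0.0, 1.0, -0.029, -0.0]
force: [-0.0, 0.8, -0.8]
grip_width: 0.185
```

```bash
python3 -c "
from h import *
st()"
```

```text
11.52 tcp [466.66 102.2  140.21] yaw -0.0578 tiltfix [-0.0004 -0.     -0.    ] F [-0.04  0.82 -0.84] T [ 0.052 -0.049 -0.004] w 0.185
```

At z=140.2 the torque changes sign between y=102.20 and 102.34. That leaves about 0.1 mm of clearance, with the centre at y≈102.27 and the gap at about 8.45 mm. Next I'll press in a further ~3 mm of depth, which opens the lips about 0.35 mm.

Emit:
{"api": "play_rows", "payload": {"plan": [[0,0.07,-1.5,-0.0003,0,0,-1],[0,0,0,0,0,0,-1],[0,0,0,0,0,0,-1]]}}

```text
time_s: 11.77
eef_pos: [466.8, 102.3, 138.7]
ee_rot: [0.0, 1.0, -0.029, 0.0]
force: [0.6, 0.5, 0.3]
grip_width: 0.183
```

```bash
python3 -c "
from h import *
st()"
```

```text
11.77 tcp [466.79 102.25 138.67] yaw -0.0578 tiltfix [0.     0.0004 0.    ] F [0.56 0.46 0.34] T [0.112 0.011 0.014] w 0.183
```

Emit:
{"api": "play_rows", "payload": {"plan": [[0,0,-1.2,0,0,0,-1],[0,0,0,0,0,0,-1],[0,0,0,0,0,0,-1]]}}

```text
time_s: 12.02
eef_pos: [467.0, 102.2, 137.5]
ee_rot: [0.0, 1.0, -0.029, 0.0]
force: [0.3, 0.6, 0.8]
grip_width: 0.182
```

```bash
python3 -c "
from h import *
st()"
```

```text
12.02 tcp [466.97 102.2  137.53] yaw -0.0579 tiltfix [0.0001 0.0009 0.    ] F [0.29 0.6  0.77] T [ 0.118 -0.001  0.016] w 0.182
```

Emit:
{"api": "play_rows", "payload": {"plan": [[0,0.12,-0.6,0,0.0009,0,-1],[0,0,0,0,0,0,-1],[0,0,0,0,0,0,-1]]}}

```text
time_s: 12.27
eef_pos: [467.1, 102.2, 137.0]
ee_rot: [0.0, 1.0, -0.029, 0.0]
force: [0.9, -0.6, -0.3]
grip_width: 0.18
```

```bash
python3 -c "
from h import *
st()"
```

```text
12.27 tcp [467.09 102.24 137.04] yaw -0.0577 tiltfix [0.0003 0.0003 0.    ] F [ 0.86 -0.56 -0.26] T [ 0.008  0.091 -0.034] w 0.18
```

Emit:
{"api": "play_rows", "payload": {"plan": [[0,0.08,0,0,0,0,-1],[0,0,0,0,0,0,-1],[0,0,0,0,0,0,-1]]}}

```text
time_s: 12.52
eef_pos: [467.1, 102.3, 137.1]
ee_rot: [0.0, 1.0, -0.029, 0.0]
force: [-0.0, -0.1, -0.3]
grip_width: 0.18
```

```bash
python3 -c "
from h import *
st()"
```

```text
12.52 tcp [467.1  102.27 137.05] yaw -0.0578 tiltfix [0.0004 0.0003 0.    ] F [-0.04 -0.08 -0.32] T [-0.038  0.01   0.039] w 0.18
```

Emit:
{"api": "play_rows", "payload": {"plan": [[0,0,-0.7,0,0,0,-1],[0,0,-0.1,0,0,0,-1],[0,0,0,0,0,0,-1]]}}

```text
time_s: 12.77
eef_pos: [467.2, 102.3, 136.4]
ee_rot: [0.0, 1.0, -0.029, 0.0]
force: [-0.8, -0.6, 1.3]
grip_width: 0.18
```

Run:
```python
from h import *
st(); F=[];T=[]
for i in range(6):
    s=cap('side'); q=sense(); F.append(q['force']);T.append(q['wrist_torque'])
print('mean F',np.mean(F,0).round(2),'T',np.mean(T,0).round(3)); st()
x,y=283,262
cv2.imwrite('pics/g6.png',cv2.resize(s['img'][y-60:y+40,x-45:x+45],None,fx=5.5,fy=5.5,interpolation=cv2.INTER_CUBIC))
```

```text
12.77 tcp [467.2  102.28 136.43] yaw -0.0577 tiltfix [0.0005 0.0007 0.    ] F [-0.8  -0.65  1.33] T [-0.     0.039  0.01 ] w 0.18
mean F [-0.62  0.02  1.  ] T [0.009 0.049 0.005]
13.07 tcp [467.21 102.28 136.43] yaw -0.0577 tiltfix [0.0005 0.0007 0.    ] F [-1.45 -0.43  0.27] T [-0.015  0.084  0.002] w 0.178
```

View pics/g6.png

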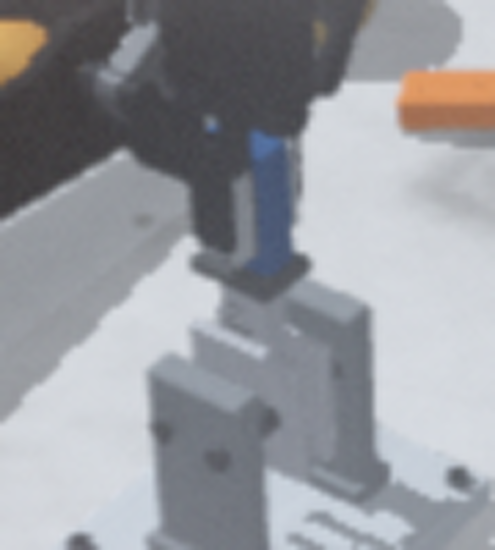

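The view shows the blade seated upright between the lips. The flange is about 27 mm above their tops, which agrees with a depth of about 39.5 mm. Drag is about +1.5 N against the free-hanging baseline, and the lateral force and moment are near zero, so I'm handing in.

```bash
python3 -c "
from h import *
print(ctrl.finish_job()); st()"
```

```text
the job is handed in; nothing more can be done
None
the job is handed in; nothing more can be done
```

The blue gauge is in the gate and still held, upright and square, about 39.5 mm deep between the two lips. I handed the job in at about 13 s, and no verdict was reported.

**How it got there:** I gripped the handle across its 16 mm, lifted it clear and carried it over. I centred it by feeling for each lip in turn, then lowered it until it dragged on both.

**Last checks:**
- **Square:** tilt was under 0.001 rad, and yaw matched the gate at -0.058.
- **Centred:** mean sideways force was 0.02 N and moment about 0.01 N m, so both lips press about equally.
- **Drag:** the mean upward force was about 1.5 N above the free-hanging reading, which is a small margin because single readings varied by about 1 N.
- **Depth:** at this depth I estimate the lips are forced 0.4–0.5 mm apart in total. The lips' movement was not measured directly.

**Gap estimates disagreed slightly:** the first touch gave 8.65 mm, the camera 8.5 mm, and a finer touch near contact 8.45 mm. I used 8.45 mm.

**Orange look-alikes fell:** both were standing in the first pictures and were lying down after the lift. I saw no contact force and my path stayed clear of them. They probably tipped off their narrow tips by themselves, but I cannot prove it. I left them where they fell.

I did not touch the yellow gauge, the two sticker rolls or the tape, but I took no final picture of all of them.

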